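Tare the bench scale with the empty sample tray on it

ROBOT

A 6-joint arm with a two-finger parallel gripper is mounted at the origin on the work surface. World frame = base frame: x ahead of the robot, y to its left, z up, the work surface at z = 0. Lengths are in mm, angles in rad, forces in N, time in s.
With the tool pointing down it reaches from about 275 to 825 mm from the base axis. Payload 5.2 kg.
Tool frame: the origin (TCP) lies at the very end of the fingers, on their centre line; the grasp point (between the pads) lies 19 mm behind it; z points along the fingers, y is the direction in which the jaws open and shut (so a half turn about z gives the same grasp; the last joint's range is limited). The gripper opens to 93 mm and grips with 3 to 60 N. Pads are 15 mm wide; open, the fingers measure 128 mm over their backs; the gripper's body (75 mm by 188 mm) begins 65 mm behind the grasp point.
Start: joints at [1.074, 0.259, 1.535, -0, 1.348, -0.203], TCP at [159.253, 526.444, 190.153] pointing down, gripper open.
Joint ranges: [-3.14, 3.14], [-0.91, 2.08], [0.19, 2.58], [-1.22, 4.36], [0.22, 2.71], [-3.12, 3.12]. Speed limits (rad/s): [2.57, 2.57, 3.14, 3.14, 3.14, 3.14].

INTERFACE

Orientations are given as [roll, pitch, yaw] about the fixed x, y, z axes, in that order (R = Rz(yaw) Ry(pitch) Rx(roll)).
In Python, from bench import robot gives the robot as it stands. The module is installed in compiled form; this text tells all that it offers. Calls block until the motion is done:
- robot.move_ptp(position, orientation): joint-space move of the TCP to a pose.
- robot.move_linear(position, ori=None, speed=150, f_stop=None): straight line of the TCP; ori=None keeps the orientation; speed is the mean speed in mm/s. With f_stop (N) it stops when the force on the tool has changed by that much, and returns True; else False.
- robot.move_j(angles): joint-space move.
- robot.move_gripper(opening): opening from 0.0 (shut) to 1.0 (fully open); the grip force is fixed at half the most; returns when the fingers have stopped.
- robot.sleep(seconds).
- robot.inverse_kinematics(position, orientation): joint angles nearest the present ones, or None.
- robot.get_image(name): name is "scene" or "top"; returns a dict with "img" (420x560x3 uint8, blue, green, red), "fovy" (degrees; the focal length in pixels is half the picture's height over the tangent of half this angle, whatever the lens; pixels are square), "cx", "cy" (the principal point, pixels), "eye" and "orientation" of the camera in the world. Camera axes: x right, y down, z forward; pixel columns grow to the right and rows downward; lengths in mm; the calibration is good to about 2 mm. A picture is of the moment at which its call begins. There is no depth.
A pose or a line that the arm cannot do raises robot.MotionError and nothing moves.
- robot.hand_in(): hands the job in, once; it reports no verdict.
Readings, each from a call of its own:
- robot.current_t(): time.
- robot.current_qpos(): joint angles.
- robot.current_joint_vel(): joint speeds.
- robot.current_joint_efforts(): joint torques, N m.
- robot.current_tcp_pos(): TCP position.
- robot.current_eef_rot(): TCP orientation.
- robot.current_contact_force(): force on the tool from outside, world axes, zero at the start.
- robot.current_ft_torque(): the same for the moment, N m.
- robot.current_gripper_width(): opening from 0.0 (shut) to 1.0 (fully open).
Only numpy, scipy, OpenCV 4.12 (cv2) and the standard library are available. Lean on these libraries where they do the work, as an engineer would, in place of code of your own. Each camera call takes 0.05 s, during which the arm holds its last target.

TASK

The empty sample tray is already on the bench scale: tare it from the key console in front of you. With closed fingers, first push the raised end of the rocker fully down to switch the console on, then press the round key all the way in so that it stays down (tare), then press the long bar key all the way in and let it spring back up (print the ticket). Leave the square key unpressed, keep to that order, and leave the tray, vegetables, weight, marker and label roll standing where they are: nothing is picked up.

Things in the scene. Friction and masses are not known exactly. Their poses are not given: they have to be found in the camera images.
- console: Fixed flat aluminium key console, 160 (x) by 340 (y) by 60 mm high; origin at the centre of its underside, -x side towards the robot. Four white controls on black 64 x 64 x 6 mm plates stand on its top in one row along y, at x = -35 mm, 74 mm apart; which is where varies. Behind them a ledge holds a low display (to 16 mm above the top), the weight and the marker.
- rocker_end (a point): Point on the rocker's upper face at its raised end, 22 mm from its middle, 28 mm above the console's top while off; moves with it. The rocker is a tilted plate 56 (along console x) x 30 x 10 mm on a pivot 14 mm above the console's top under its middle; its end away from the robot is raised. Pressed here it sinks about 9 mm and needs about 2.5 N.
- rocker_mid (a point): Middle of the rocker, 19 mm above the console's top, fixed; its x axis points along the rocker to the raised end.
- rocker (a joint): Rocker angle, rad: about 0 (to 0.04) = off, far end raised; 0.40 = on, far end fully down at its stop. Stiff: it stays wherever it is left.
- tare_top (a point): Centre of the top face of the round key (36 mm diameter), 18 mm above the console's top when up; the point moves with the key.
- tare (a joint): Travel of the round key, m: about 0 (to 0.0005) = up, 0.007 = fully in at its stop. Takes about 3 N and stays where it is pushed: it does not come back up.
- bar_top (a point): Centre of the top face of the long bar key (56 mm along the console's y, 24 mm along its x), 18 mm above the console's top when up; the point moves with the key.
- bar (a joint): Travel of the long bar key, m: 0 = up, 0.007 = fully in at its stop. Sprung: 1.5 N to start, 5 N fully in; it springs back when let go.
- clear_top (a point): Centre of the top face of the square key (36 x 36 mm), 18 mm above the console's top; it is to be left alone.
- clear (a joint): Travel of the square key, m: 0 = up, 0.007 = fully in. Sprung like the bar key.
- weight: Loose steel 200 g test weight with a knob, 34 mm diameter, 38 mm high, standing on the console's ledge behind the keys; origin under its centre.
- marker: Loose white and black marker pen, 85 mm long (its y), 14 mm thick, lying on the console's ledge; origin under its centre.
- potato_a: Loose potato, about 102 x 60 x 54 mm, on the table between robot and console; origin at its underside.
- potato_b: Loose potato, about 104 x 55 x 48 mm, on the table between robot and console; origin at its underside.
- onion: Loose brown onion, 72 mm diameter, 74 mm high with its stalk, on the table beyond the console; origin under its centre.
- label_roll: Loose roll of paper labels, 76 mm diameter, 50 mm high, standing on end beyond the console; origin under its centre.
- tray: Loose empty aluminium sample tray, 200 x 260 x 50 mm, on the platform (102 mm above the table, 290 x 350 mm) of the fixed bench scale at the robot's right; origin under its centre.

How it is judged (in metres and radians):
On the way, in this order (a step that is already met when the one before it is completed fails the run):
1. the rocker's raised end is pushed fully down (value of joint rocker above 0.33 rad), for 0.1 s.
2. the round key is pressed fully in (value of joint tare above 0.005 m), for 0.1 s.
3. the long bar key is pressed fully in (value of joint bar above 0.005 m), for 0.1 s.
4. the long bar key has sprung back up (value of joint bar below 0.0015 m), for 0.1 s.
At the end, for the whole second after the job is handed in: Rocker on (above 0.33 rad), round key down (beyond 5 of 7 mm), bar and square keys up (within 1.5 mm), every loose thing within 20 mm of where it began (value of joint rocker above 0.33 rad and value of joint tare above 0.005 m and value of joint each of bar, clear below 0.0015 m and distance of each of weight, marker, potato_a, potato_b, onion, label_roll, tray from where it was at the start of the episode below 0.02 m); the robot touches nothing.
It fails at once if the square key is pressed (more than 3 mm) (value of joint clear above 0.003 m).
It fails at once if the round key is pressed while the rocker is not fully down (value of joint tare above 0.003 m and value of joint rocker below 0.33 rad).
It fails at once if the long bar is pressed before the rocker and round key are down (value of joint bar above 0.003 m and (value of joint rocker below 0.33 rad or value of joint tare below 0.005 m)).
It fails at once if a loose thing is lifted, carried or knocked more than 20 mm (distance of any of weight, marker, potato_a, potato_b, onion, label_roll, tray from where it was at the start of the episode above 0.02 m).
It also fails if it takes over 45 s, if anything falls off the work surface, if the arm or the gripper's body presses on something with over 40 N, if the wrist force passes 120 N, or if a joint passes its speed limit or range.

## Working session

There is one attempt and no reset: what is moved stays moved. The work goes in short steps, each a Python script; the robot and the scene stay as the last script left them, time stands still between calls to the robot, and variables do not carry over. Pictures are saved under pics/ and viewed, and the job is handed in when it is done.

```bash
ls; mkdir -p pics; python3 - <<'E'
from bench import robot
import cv2
for n in("scene","top"):
    d=robot.get_image(n); cv2.imwrite(f"pics/{n}0.png",d["img"]); print(n,{k:v for k,v in d.items() if k!="img"})
print(robot.current_t(),robot.current_eef_rot())
E
```

```text
pics
scene {'fovy': 56.713252990422205, 'cx': 284.1135003113251, 'cy': 207.45785581587282, 'eye': array([1200.81893328,   32.3070884 , 1014.2864724 ]), 'orientation': array([-2.52931404,  0.00986971,  1.83266508])}
top {'fovy': 56.97797529184351, 'cx': 281.10381979546025, 'cy': 211.83218187061243, 'eye': array([ 462.13250879, -153.7625696 ,  989.20390462]), 'orientation': array([-3.00038861, -0.00523038, -1.58205311])}
0.1 [-3.14000783e+00 -3.39543114e-04  2.84782653e+00]
```

View pics/scene0.png

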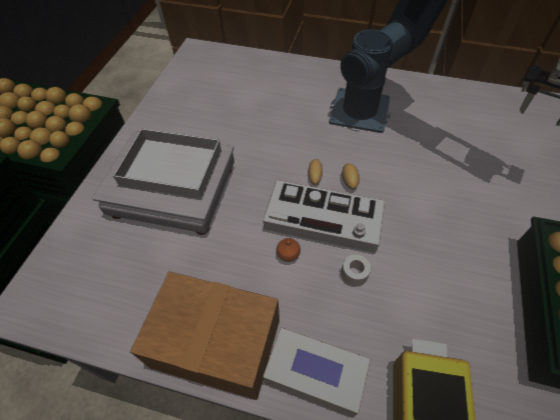

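View pics/top0.png

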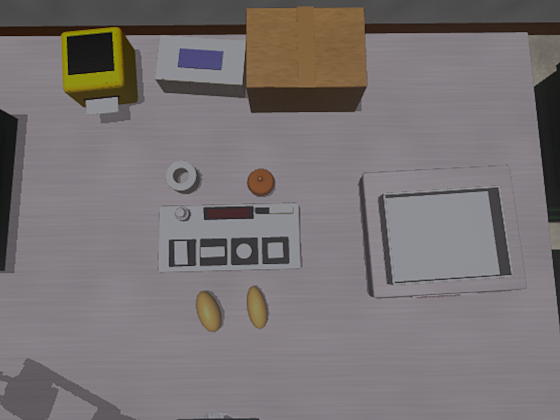

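The top view shows the console at about (160–300, 205–271) with the controls in its near row. From +y to -y these are the rocker (182,252), the bar (212,252), the round key (244,251) and the square key (275,250). Next I'll segment them and cast rays in both views.

```bash
cat > h.py <<'E'
import numpy as np,cv2
from scipy.spatial.transform import Rotation as R
def ray(d,u,v):
    f=d["img"].shape[0]/2/np.tan(np.radians(d["fovy"]/2))
    r=R.from_euler("xyz",d["orientation"]).as_matrix()@np.array([(u-d["cx"])/f,(v-d["cy"])/f,1])
    return np.array(d["eye"]),r/np.linalg.norm(r)
def plane(d,u,v,z):
    e,r=ray(d,u,v); return e+r*(z-e[2])/r[2]
def tri(rays):
    A=sum(np.eye(3)-np.outer(r,r) for e,r in rays); b=sum((np.eye(3)-np.outer(r,r))@e for e,r in rays)
    p=np.linalg.solve(A,b); return p,[np.linalg.norm((np.eye(3)-np.outer(r,r))@(p-e)) for e,r in rays]
E
python3 - <<'E'
from h import *
from bench import robot
for n,(x0,y0,x1,y1) in {"top":(155,195,310,280),"scene":(255,170,395,260)}.items():
    d=robot.get_image(n); g=cv2.cvtColor(d["img"],cv2.COLOR_BGR2GRAY)
    c=cv2.resize(d["img"][y0:y1,x0:x1],None,fx=5,fy=5,interpolation=cv2.INTER_CUBIC); cv2.imwrite(f"pics/{n}_z.png",c)
    # dark plates
    m=(g<60).astype(np.uint8); k=np.zeros_like(m);k[y0:y1,x0:x1]=m[y0:y1,x0:x1]
    cs,_=cv2.findContours(k,cv2.RETR_EXTERNAL,cv2.CHAIN_APPROX_NONE)
    for q in cs:
        if cv2.contourArea(q)<100: continue
        r=cv2.minAreaRect(q); hole=np.zeros_like(m); cv2.drawContours(hole,[q],-1,1,-1); w=hole*(g>110)
        ww=cv2.connectedComponentsWithStats(w.astype(np.uint8))
        print(n,"plate",np.round(r[0],1),np.round(r[1],1),round(r[2]),plane(d,*r[0],66).round(1))
        for s,cc in zip(ww[2][1:],ww[3][1:]):
            if s[4]>30: print("   white",s,cc.round(1),plane(d,*cc,78).round(1))
E
```

```text
top plate [182. 253.] [26. 26.] 90 [497.2  76.   66. ]
top plate [213. 252.] [26. 26.] 90 [498.7   2.6  66. ]
top plate [275.1 250.3] [25.6 25.2] 88 [ 501.2 -144.8   66. ]
   white [268 242  15  16 222] [274.9 249.8] [ 501.7 -144.5   78. ]
top plate [244.5 251. ] [26. 25.] 90 [500.3 -72.1  66. ]
   white [237 244  15  14 172] [243.6 250.6] [500.8 -71.2  78. ]
top plate [228.  212.6] [11.9 48.2] 89 [592.7 -32.2  66. ]
scene plate [320.5 225. ] [41.   8.8] 12 [593.  -31.5  66. ]
scene plate [337.6 207.2] [20.4  6.6] 12 [518.9   4.5  66. ]
scene plate [363.3 207.1] [21.  16.9] 11 [499.1  78.3  66. ]
scene plate [314.4 197.6] [20.6 16.7] 11 [501.5 -69.9  66. ]
scene plate [290.8 193.1] [20.4 16.3] 11 [ 502.8 -143.3   66. ]
```

```bash
python3 - <<'E'
from h import *
from bench import robot
# console bright quad corners (top face)
for n,(x0,y0,x1,y1) in {"top":(150,190,315,280)}.items():
    d=robot.get_image(n); g=cv2.cvtColor(d["img"],cv2.COLOR_BGR2GRAY)
    print(g[238,150:170],g[238,292:306],g[198:212,240],g[262:280,240])
E
```

```text
[131 132 131 132 132 132 132 132 131 137 143 143 142 142 143 143 142 143
 145 147] [142 143 142 142 143 144 142 115  98 134 131 130 130 131] [130 130 129 131 132 129 134 151  95  36  49  49  51  49] [ 56  54  55 134 146 143 143 140 112 120 129 127 129 129 127 131 133 130]
```

View pics/top_z.png

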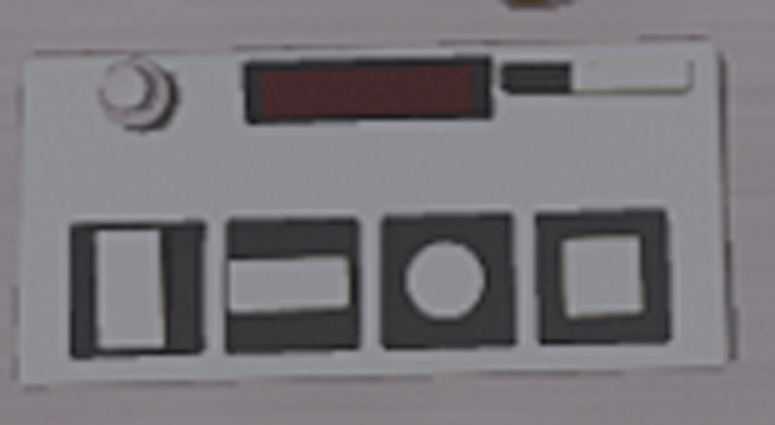

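View pics/scene_z.png

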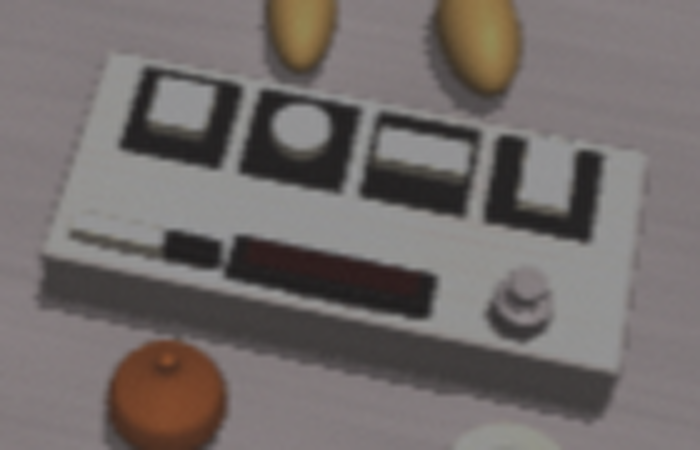

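Both zooms agree: rocker, bar, round key, square key from +y to -y, plates about 73.6 mm apart (74 expected), yaw about 0.018. The rocker comes first.

```bash
python3 - <<'E'
from h import *
from bench import robot
o=[np.pi,0,np.pi+0.018]
print(robot.inverse_kinematics([520,77,125],o))
robot.move_gripper(0.0)
robot.move_ptp([520,77,130],o)
print(robot.current_tcp_pos(),robot.current_contact_force(),robot.current_gripper_width(),robot.current_t())
print(robot.move_linear([520,77,98],speed=80,f_stop=8),robot.current_tcp_pos())
print(robot.move_linear([520,77,74],speed=15,f_stop=14),robot.current_tcp_pos(),robot.current_contact_force(),robot.current_t())
robot.sleep(0.2);print(robot.current_tcp_pos(),robot.current_contact_force())
robot.move_linear([520,77,125],speed=80)
robot.move_linear([440,-30,160],speed=200)
for n,(x0,y0,x1,y1) in {"top":(155,195,310,280),"scene":(255,170,395,260)}.items():
    d=robot.get_image(n)
    cv2.imwrite(f"pics/{n}_r.png",cv2.resize(d["img"][y0:y1,x0:x1],None,fx=5,fy=5,interpolation=cv2.INTER_CUBIC))
print(robot.current_t())
E
```

```text
[-0.06536273  0.26928921  1.68849542  0.          1.18380802 -1.65415906]
[519.90048032  77.75423873 130.11225015] [-0.74187105  0.64612848  0.17623244] 0.005445983045332273 3.7833
False [519.93037236  77.20627055  97.87281358]
False [520.03296656  77.026964    74.09047516] [ 0.46641102 -0.2274449  -0.07264238] 6.0833
[520.05312358  76.98464699  74.0850681 ] [-0.47640075 -0.54276826 -0.11527849]
8.0167
```

View pics/scene_r.png

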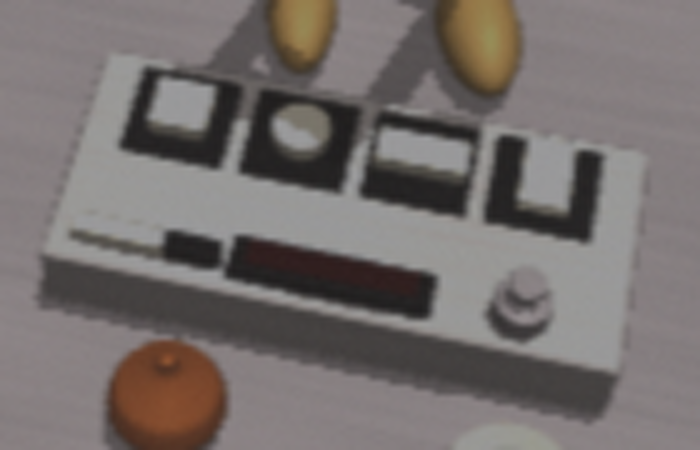

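View pics/top_r.png

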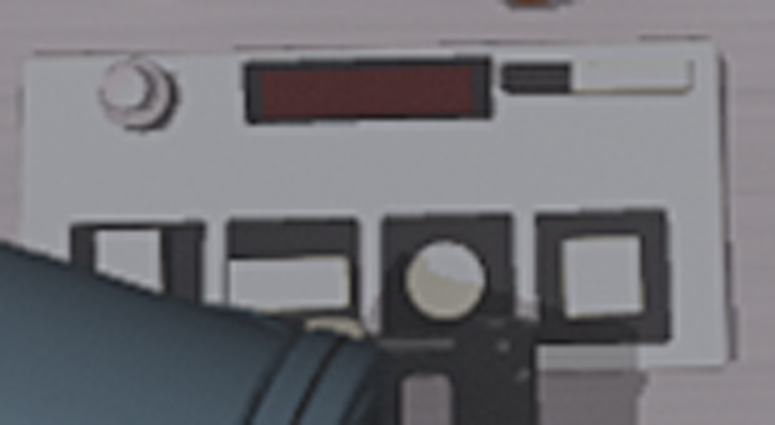

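The rocker looks the same as before, and the arm felt no force down to z = 74. I'll triangulate the control heights and the rocker's far edge before going further.

```bash
python3 - <<'E'
from h import *
from bench import robot
robot.move_linear([420,-150,200],speed=200)
D={n:robot.get_image(n) for n in("top","scene")}
cv2.imwrite("pics/full_top.png",D["top"]["img"])
def z(n,x,y):
    x0,y0={"top":(155,195),"scene":(255,170)}[n]; return ray(D[n],x0+(x+.5)/5-.5,y0+(y+.5)/5-.5)
def t(name,a,b): p,e=tri([z("top",*a),z("scene",*b)]); print(name,p.round(1),np.round(e,1))
t("rocker far edge mid",(128,230),(546,207))
t("rocker far L/R +y",(95,231),(572,207)); t("rocker far -y",(159,230),(520,205))
t("tare top",(446,279),(301,129))
t("clear top",(602,277),(183,103))
t("bar top far +y",(229,262),(469,172)); t("bar top far -y",(346,256),(376,154))
t("plate rocker far +y",(70,225),(590,241)); t("plate tare far +y",(383,216),(346,191))
t("console far +y",(25,55),(617,370)); t("console far -y",(718,43),(45,257))
for n,u,v in(("top",212,250),):pass
E
```

```text
rocker far edge mid [525.1  79.1  81.6] [2. 2.]
rocker far L/R +y [524.5  93.3  86. ] [2. 2.]
rocker far -y [525.2  64.8  78.8] [1.6 1.6]
tare top [501.  -70.3  76.2] [1.1 1.1]
clear top [ 501.1 -143.6   78. ] [1.1 1.1]
bar top far +y [509.8  31.8  79.3] [1.9 1.9]
bar top far -y [511.9 -23.4  81.2] [1.7 1.7]
plate rocker far +y [529.3 109.7  64.1] [0.5 0.5]
plate tare far +y [531.4 -37.4  64.9] [2.8 2.8]
console far +y [611.7 135.   63.3] [1.4 1.4]
console far -y [ 615.1 -199.7   54.9] [2.6 2.6]
```

View pics/full_top.png

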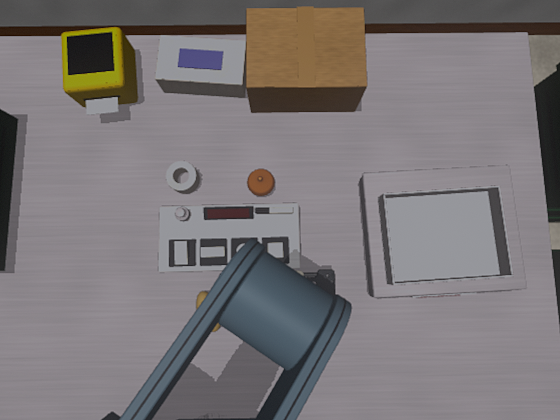

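```bash
python3 - <<'E'
from h import *
a=cv2.imread("pics/scene_z.png");b=cv2.imread("pics/scene_r.png")
c=np.hstack([cv2.resize(x[110:260,460:640],None,fx=2,fy=2) for x in(a,b)]);
c=np.vstack([c,np.hstack([cv2.resize(cv2.convertScaleAbs(cv2.absdiff(a,b)[110:260,460:640],alpha=3),None,fx=2,fy=2),cv2.resize(cv2.imread("pics/top_z.png")[200:350,60:240],None,fx=2,fy=2)])])
cv2.imwrite("pics/cmp.png",c)
g=lambda s:cv2.cvtColor(s,cv2.COLOR_BGR2GRAY)[120:250:5,546]
print(g(a),g(b))
E
```

```text
[123 123 117 121 138 147 147 146 147 147 147 148 147 146 146 146 145 116
  90  57  34  33  45 110 147 146] [128 128 122 126 146 153 153 152 152 153 153 153 153 153 153 154 154 121
  94  60  35  35  48 115 153 152]
```

View pics/cmp.png

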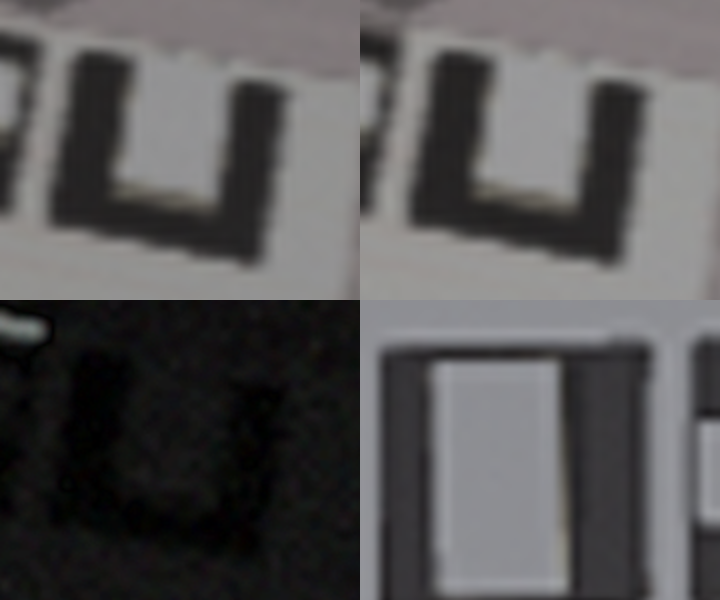

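The difference image is black, so the rocker hasn't moved and the fingers never touched it. I'll check where the fingertips really are compared with the reported TCP.

```bash
python3 - <<'E'
from h import *
from bench import robot
robot.move_linear([520,77,130],speed=250)
d={n:robot.get_image(n) for n in("scene","top")}
s=d["scene"]["img"]; t=d["top"]["img"]
cv2.imwrite("pics/s100.png",cv2.resize(s[110:230,290:430],None,fx=5,fy=5,interpolation=cv2.INTER_CUBIC))
cv2.imwrite("pics/t100.png",cv2.resize(t[195:315,150:290],None,fx=5,fy=5,interpolation=cv2.INTER_CUBIC))
print(robot.current_tcp_pos(),robot.current_eef_rot(),robot.current_gripper_width(),robot.current_t())
for n in d:
    f=210/np.tan(np.radians(d[n]["fovy"]/2)); c=R.from_euler("xyz",d[n]["orientation"]).inv().apply(robot.current_tcp_pos()-np.array(d[n]["eye"]))
    print(n,f*c[0]/c[2]+d[n]["cx"],f*c[1]/c[2]+d[n]["cy"])
E
```

```text
[520.00765949  75.96498311 130.49714974] [-3.14124969e+00  7.11640803e-04 -3.12496036e+00] 0.0036539363742373932 10.1917
scene 364.9776682646813 199.54974384622827
top 175.03145302195554 241.6160285989282
```

View pics/s100.png

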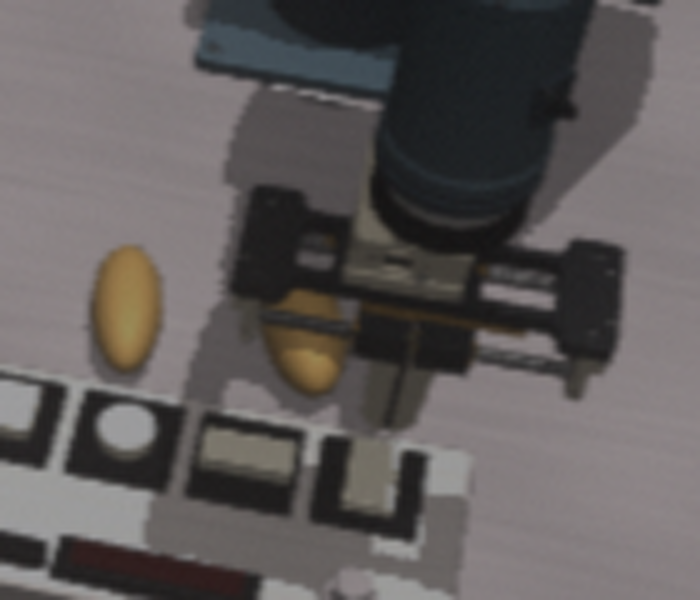

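View pics/t100.png

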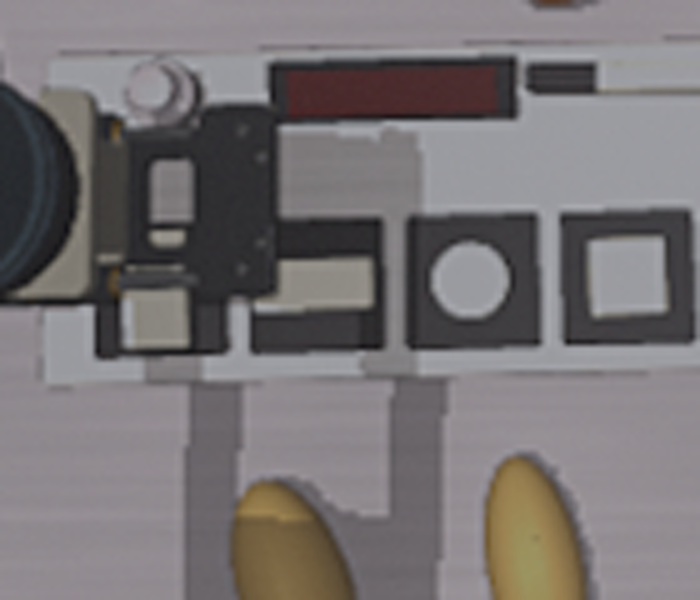

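In the scene view the fingertip sits at about (368,196), but the TCP projects to (365,199.5). The tip is therefore roughly 10 mm off, either higher or nearer the robot. I'll go lower and look from a place where both views see the tip.

```bash
python3 - <<'E'
from h import *
from bench import robot
print(robot.move_linear([520,77,76],speed=60,f_stop=6))
print(robot.current_contact_force())
d={n:robot.get_image(n) for n in("scene","top")}
print(robot.current_tcp_pos(),robot.current_t())
for n,(x0,y0) in {"scene":(310,140),"top":(140,190)}.items():
    f=210/np.tan(np.radians(d[n]["fovy"]/2)); c=R.from_euler("xyz",d[n]["orientation"]).inv().apply(robot.current_tcp_pos()-np.array(d[n]["eye"]))
    u,v=f*c[0]/c[2]+d[n]["cx"],f*c[1]/c[2]+d[n]["cy"]
    im=cv2.resize(d[n]["img"][y0:y0+90,x0:x0+110],None,fx=7,fy=7,interpolation=cv2.INTER_CUBIC)
    im=cv2.convertScaleAbs(im,alpha=1.5)
    cv2.drawMarker(im,(int((u-x0+.5)*7),int((v-y0+.5)*7)),(0,0,255),cv2.MARKER_CROSS,14,1)
    cv2.imwrite(f"pics/{n}76.png",im); print(n,u,v)
E
```

```text
False
[ 0.80046186 -0.76537739  1.21496656]
[520.40250477  76.97695438  76.4688235 ] 11.3417
scene 362.3414688148609 210.66147222681317
top 180.7180252088916 242.9347922636371
```

View pics/scene76.png

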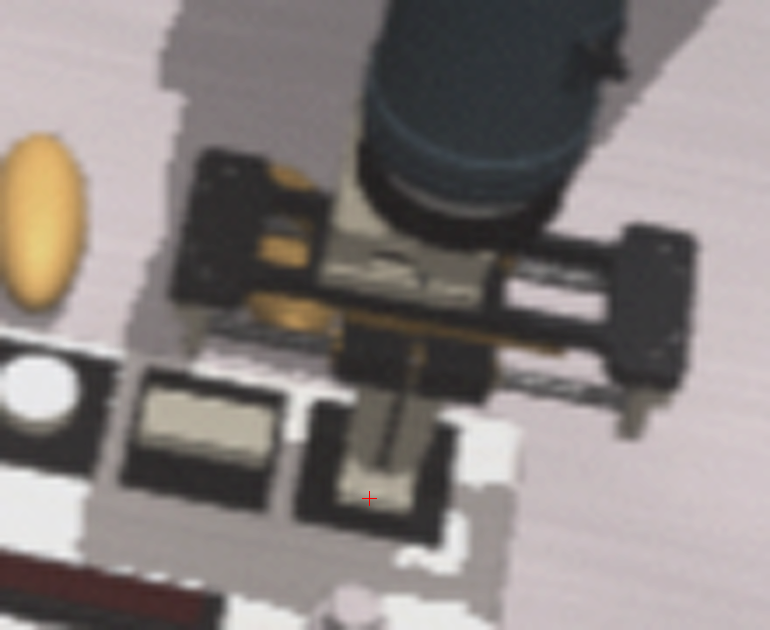

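View pics/top76.png

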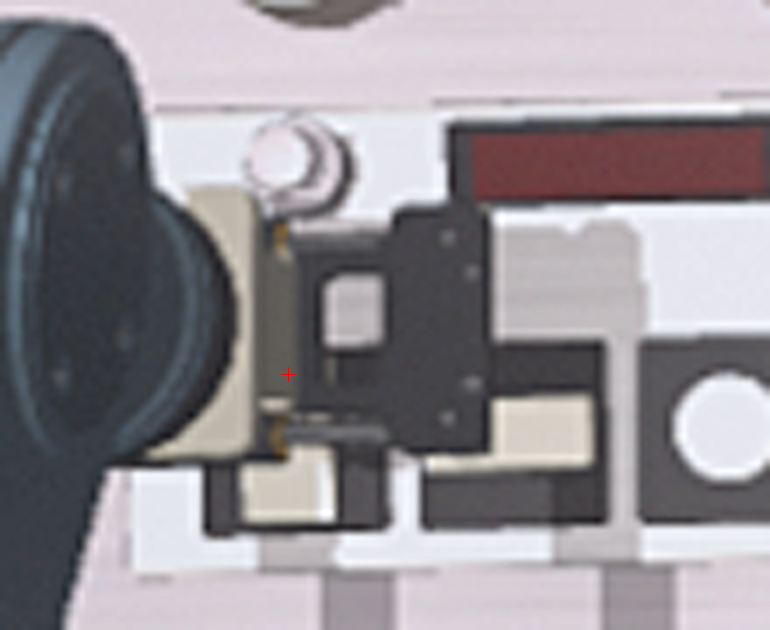

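The scene view puts the fingertip at about (365,206.6), 3–4 px above the projected TCP at (362,210.7). The reported tip could be up to 19 mm too low. To split height error from x error, I'll probe the bare console top (z = 60) behind the keys and take a picture at contact.

```bash
python3 - <<'E'
from h import *
from bench import robot
robot.move_linear([520,77,120],speed=150)
robot.move_linear([562,35,120],speed=150)
robot.move_linear([562,35,72],speed=60,f_stop=5)
print(robot.current_tcp_pos(),robot.current_contact_force())
print(robot.move_linear([562,35,30],speed=12,f_stop=4))
n="scene"
d=robot.get_image(n);p=np.array(robot.current_tcp_pos())
print(p,robot.current_contact_force(),robot.current_t())
x0,y0=290,140
f=210/np.tan(np.radians(d[n]["fovy"]/2)) if n in d else 210/np.tan(np.radians(d["fovy"]/2))
c=R.from_euler("xyz",d["orientation"]).inv().apply(p-np.array(d["eye"]))
u,v=f*c[0]/c[2]+d["cx"],f*c[1]/c[2]+d["cy"]; print(u,v)
im=cv2.convertScaleAbs(cv2.resize(d["img"][y0:y0+100,x0:x0+110],None,fx=7,fy=6,interpolation=cv2.INTER_CUBIC) if 0 else cv2.resize(d["img"][y0+15:y0+100,x0:x0+110],None,fx=7,fy=7,interpolation=cv2.INTER_CUBIC),alpha=1.8)
cv2.drawMarker(im,(int((u-x0+.5)*7),int((v-y0-15+.5)*7)),(0,0,255),cv2.MARKER_CROSS,14,1)
cv2.imwrite("pics/probe.png",im)
robot.move_linear([562,35,110],speed=150)
E
```

```text
[562.31682509  34.93321171  72.26934276] [ 0.25317481 -0.323697   -0.30107216]
True
[562.01631215  35.00449959  31.80765629] [-1.03927208 -0.69941505  5.2772422 ] 16.3167
343.87173782743673 227.4091911932325
```

View pics/probe.png

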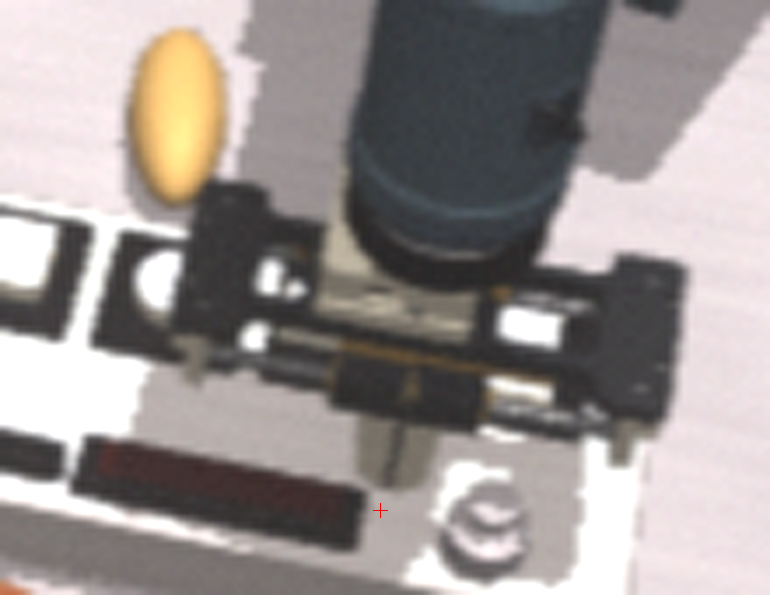

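The probe touched z = 60 at a reported 31.8, so the reported TCP height reads about 28 mm too low. Correcting for that, the scene view (tip edge at zoom (392,487)) fits with no noticeable xy error. So I expect contact at nominal 60 on the rocker and 50 on the keys. Now the rocker press.

```bash
python3 - <<'E'
from h import *
from bench import robot
def F(): return np.round(robot.current_contact_force(),1)
robot.move_linear([521,77,85],speed=150)
robot.move_linear([521,77,66],speed=60,f_stop=6)
print(robot.current_tcp_pos().round(1) ,F())
z=64
for z in (58,56,54):
    s=robot.move_linear([521,77,z],speed=20,f_stop=14); print(z,s,np.round(robot.current_tcp_pos(),1),F())
if not s: print(robot.move_linear([521,77,43],speed=15,f_stop=14),np.round(robot.current_tcp_pos(),1),F())
robot.sleep(.15);print(F())
robot.move_linear([521,77,90],speed=150)
robot.move_linear([430,-71,100],speed=250)
d=robot.get_image("scene")
a=cv2.imread("pics/scene_z.png"); b=cv2.resize(d["img"][170:260,255:395],None,fx=5,fy=5,interpolation=cv2.INTER_CUBIC)
c=np.hstack([cv2.resize(x[110:260,460:640],None,fx=2,fy=2) for x in(a,b)]);cv2.imwrite("pics/cmp2.png",c)
cv2.imwrite("pics/top_2.png",robot.get_image("top")["img"])
print(robot.current_t())
E
```

```text
[520.8  76.8  65.4] [-0.3 -0.2  0.8]
58 False [521.  77.  58.] [-0.   0.3  0. ]
56 False [520.9  77.   55.9] [-0.2  0.4 -0.6]
54 False [521.3  77.   54.1] [ 1.3 -0.1  0.5]
True [522.8  77.   47.1] [-1.   0.4  7. ]
[-1.5 -0.3  6.4]
21.1833
```

View pics/cmp2.png

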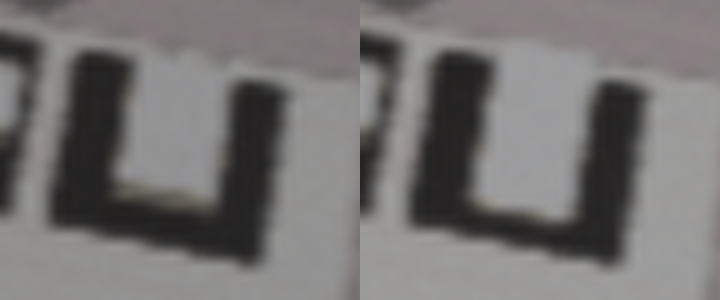

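The rocker's far end dropped by about 2 px (roughly 9–10 mm), which fits "on". I'll press it once more to be sure it's at its stop, then go to the round key.

```bash
python3 - <<'E'
from h import *
from bench import robot
def F(): return np.round(robot.current_contact_force(),1)
P=lambda: np.round(robot.current_tcp_pos(),1)
robot.move_linear([522,77,75],speed=250)
robot.move_linear([522,77,56],speed=60,f_stop=6); print(P(),F())
print(robot.move_linear([522,77,38],speed=15,f_stop=18),P(),F())
robot.move_linear([522,77,75],speed=150)
robot.move_linear([501,-71,70],speed=200)
robot.sleep(.1);print(P(),F())
robot.move_linear([501,-71,56],speed=40,f_stop=6); print(P(),F(),robot.current_t())
print(robot.move_linear([501,-71,30],speed=15,f_stop=18),P(),F())
robot.sleep(.15);print(P(),F(),robot.current_t())
robot.move_linear([501,-71,75],speed=150)
robot.move_linear([430,3,90],speed=250)
d=robot.get_image("scene"); print(robot.current_t())
a=cv2.imread("pics/scene_z.png"); b=cv2.resize(d["img"][170:260,255:395],None,fx=5,fy=5,interpolation=cv2.INTER_CUBIC)
cv2.imwrite("pics/cmp3.png",np.vstack([a[50:270],b[50:270]]))
E
```

```text
[521.5  76.6  55.6] [-0.1 -0.3  0.7]
True [522.1  77.1  47.3] [-2.5  0.1  7.5]
[500.9 -69.9  69.8] [0.1 0.1 0.2]
[500.8 -70.8  55.7] [ 0.3 -0.8  0.4] 25.075
True [501.1 -71.   42.6] [-0.8  0.8  8.5]
[501.1 -71.1  42.6] [-1.3  0.1  7.8] 26.2333
27.2167
```

View pics/cmp3.png

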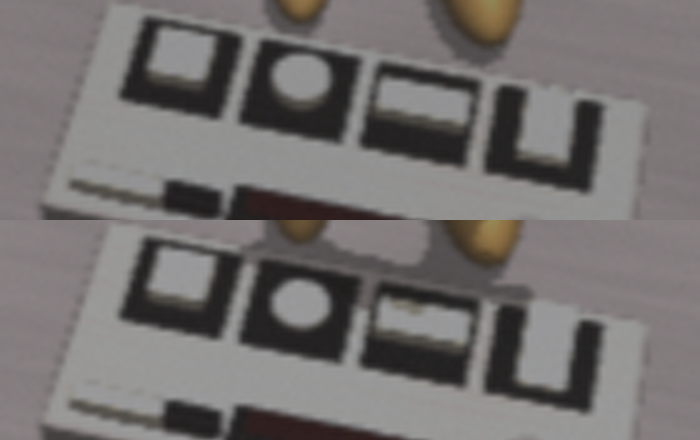

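The rocker was already at its stop (47.3 against 47.1 before). The round key stopped at 42.6 + 28.3 ≈ 71, which is exactly its bottomed height, and it looks sunk in the picture. The bar is next.

```bash
python3 - <<'E'
from h import *
from bench import robot
def F(): return np.round(robot.current_contact_force(),1)
P=lambda: np.round(robot.current_tcp_pos(),1)
robot.move_linear([500,3,75],speed=250)
robot.move_linear([500,3,56],speed=40,f_stop=6); print(P(),F())
print(robot.move_linear([500,3,30],speed=15,f_stop=18),P(),F())
robot.sleep(.25);print(P(),F(),robot.current_t())
robot.move_linear([500,3,80],speed=100)
robot.move_linear([400,3,170],speed=250)
robot.sleep(.2)
d=robot.get_image("scene"); t=robot.get_image("top");print(F(),robot.current_t())
b=cv2.resize(d["img"][170:290,255:395],None,fx=5,fy=5,interpolation=cv2.INTER_CUBIC)
cv2.imwrite("pics/fin.png",b); cv2.imwrite("pics/fint.png",t["img"])
E
```

```text
[499.9   3.   56. ] [ 0.3 -0.1  0.1]
True [500.1   3.   42.7] [-2.7 -0.3  6.9]
[500.1   3.   42.7] [-2.  -0.1  8.3] 29.5333
[-0.7 -0.7  0.7] 31.05
```

View pics/fin.png

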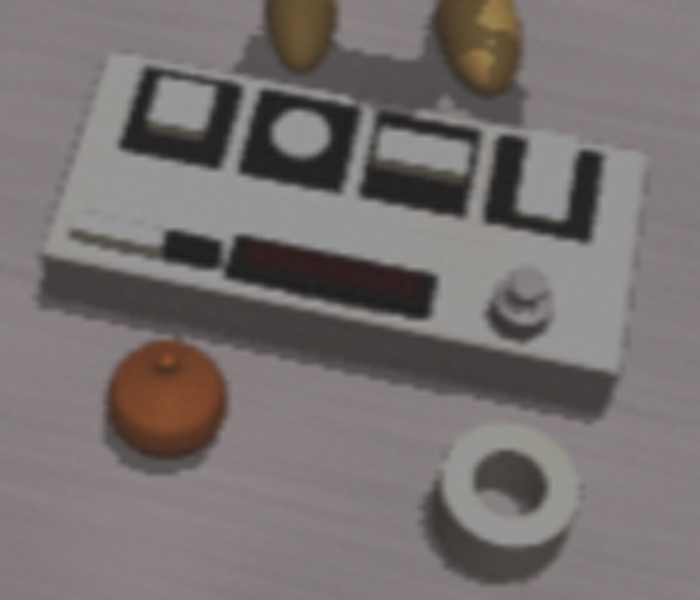

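View pics/fint.png

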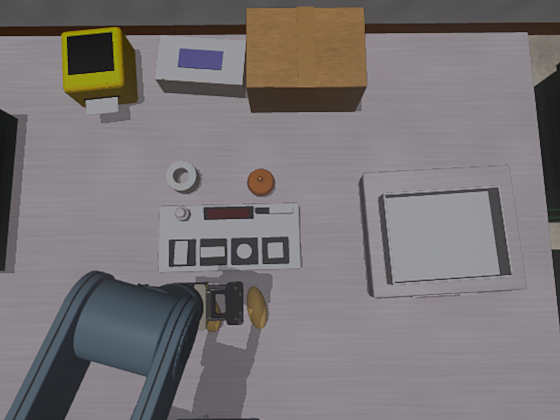

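The rocker is down, the round key sunk and the bar back up with its side face showing. The square key, weight (181,214), marker, onion, roll and tray are where they began, and the arm is clear. Handing in.

```bash
python3 -c "
from bench import robot
robot.hand_in();print(robot.current_t(),robot.current_contact_force())"
```

```text
the job is handed in; nothing more can be done
the job is handed in; nothing more can be done
```

I switched the rocker on, pressed the round key in so it stayed down, and pressed the bar and let it spring back, in that order. I handed the job in a little after 31 s on the robot's clock; it gives no verdict.

**Last checks:**
- **Rocker:** its far end dropped about 2 px in the picture, roughly 9–10 mm. A second press stopped at the same height (47.3 against 47.1 mm).
- **Round key:** it stopped at a corrected height of about 71 mm, which is fully in, and looks sunk in the last picture.
- **Bar:** it also stopped at about 71 mm, was held there for 0.25 s, and looks fully up again in the last picture.
- **Everything else:** the square key looks untouched and the loose things look unmoved. One potato is partly hidden by the gripper in the last top view, but the scene view shows both in place. The arm was clear, with about 1 N of noise on the force reading.

**What disagreed:**
- **Tool height:** the reported tool height reads about 28 mm too low, so my first push on the rocker stopped in the air. I found this by touching the bare console top and allowed for it from then on.
- **Rocker stop:** with that correction the rocker stops at about 75.5 mm, about 3 mm below the roughly 79 mm I expected. I couldn't explain the gap, but it is on the "further down" side.

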